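Pack the ribboned gift boxes into the fitted tray

ROBOT

A 6-joint arm with a two-finger parallel gripper is mounted at the origin on a cart in front of the work surface, level with it; the furniture and walls round the work are solid. World frame = base frame: x ahead of the robot, y to its left, z up, the work surface at z = 0. Lengths are in m, angles in degrees, forces in N, time in s.
With the tool pointing down it reaches from about 0.3 to 0.75 m from the base axis. Payload 8.5 kg.
Tool frame: the origin (TCP) lies at the very end of the fingers, on their centre line; the grasp point (between the pads) lies 19 mm behind it (env.tcp_to_grasp is the distance from the TCP to the grasp point, in m); z points along the fingers, y is the line along which they close (so a half turn about z gives the same grasp; the last joint's range is limited). The gripper opens to 85 mm and grips with 20 to 120 N. Pads are 22 mm wide; open, the fingers measure 114 mm over their backs; the gripper's body (76 mm by 85 mm) begins 54 mm behind the grasp point. The pads swing forward as they close: fully open they stand 13 mm farther back than shut.
Start: joints at [-83.956, 21.807, 74.336, -0, 83.858, -12.336], TCP at [0.173, -0.522, 0.231] pointing down, gripper open.
Joint ranges: [-178.18, 178.18], [-50.72, 133.34], [12.68, 142.11], [-81.47, 261.47], [9.98, 163.14], [-165.26, 165.26]. Speed limits (degrees/s): [136.94, 136.94, 180, 180, 180, 180].

INTERFACE

Orientations are given as a 3x3 rotation matrix whose columns are the frame's x, y, z axes.
In Python, from rig import status, get_image, env gives the robot as it stands.
- The arm moves only by the shell command python3 -m handwheel 'ROWS' [FORCE]. ROWS is text: rows parted by semicolons, each of 7 numbers parted by spaces: the shift along the world's x, y, z in cm, then the turn, a rotation vector about the world's x, y, z in degrees, then the opening, from 0 (shut) to 1 (fully open). In form: dx dy dz wx wy wz gripper; .... A call has 1 to 8 rows; each row is the pose to reach, as a shift and turn from the pose commanded when the call began; what a row does not reach only later rows make up. A row lasts 1/12 s, in which the tool goes at most 41.7 mm and 7.16 degrees, less where a joint would pass 70% of its speed; a pose out of reach is approached as far as the arm can. A call with a gripper value outside its range is refused whole. The fingers move at their own pace and stop on an object; FORCE is the grip in N (left out, the last holds). Time passes only in rows, so rows that repeat a pose let the fingers close. It gives the time, the measured TCP pose, the force, the opening and the grip force at its end, in the units of the state.
- status.observe(): the state, without advancing time (a new reading comes with each control period).
- get_image(name): name is "scene" or "top"; returns a dict with "color" (480x640x3 uint8, red, green, blue), "vertical_fov" (degrees; the focal length in pixels is half the picture's height over the tangent of half this angle, whatever the lens; pixels are square), "cx", "cy" (the principal point, pixels), "k1" (the pictures are not rectified: a ray, as slopes to the right and down, at radius r is drawn at 1 + k1 r^2 times it, then the intrinsics apply), "xyz" and "orientation" of the camera in the world. Camera axes: x right, y down, z forward; pixel columns grow to the right and rows downward; lengths in m; the calibration is good to about 2 mm. A picture is of the moment at which its call begins. There is no depth.
- env.close_job(): hands the job in; it is judged then, once.
The state is a dict: "time_s": time; "q": joint angles; "qvel": joint speeds; "joint_efforts": joint torques, N m; "position": TCP position; "tool_rot": TCP orientation; "ft_force": force on the tool from outside, world axes, zero at the start; "wrist_torque": the same for the moment, N m; "grip_width": finger opening in m; "gripper_force": force on a finger pad.
Only numpy, scipy, OpenCV 4.12 (cv2) and the standard library are available. Lean on these libraries where they do the work, as an engineer would, in place of code of your own. Each camera call takes 0.05 s, during which the arm holds its last target. There are 200 camera calls.

TASK

Pack the customer's order: put the three gift boxes that have a ribbon and bow into the wooden packing tray, each standing flat on the floor of the recess cut to its own size (oblong, square and small). Leave the two boxes without a ribbon and the tin where they are.

Things in the scene. Friction and masses are not known exactly. Their poses are not given: they have to be found in the camera images.
- tray: Fixed low wooden packing tray, 105 mm (x, away from the robot) by 357 mm (y), on 16 mm feet, its rim top 29 mm above the worktop; origin at its centre, at worktop height. It holds the three carton inserts in a row along y, centres 115.5 mm apart. Near its +y end stands a rubber stamp (59 mm high) and near its -y end a stray bonbon (26 mm, 16 mm high); both are fixed to the worktop.
- oblong_well: Fixed brown carton insert with a white recess, 94 (x) x 115 (y) mm outside, one of three side by side in the tray in any order. Its recess is the long one: 77 mm (x) by 107 mm (y). Origin: underside, at the middle of the recess, 20 mm above the worktop. Recess floor 1 mm above the origin, rim top 10 mm above it. x: tray's short side, y: long side, z up.
- square_well: Fixed brown carton insert with a white recess, 94 (x) x 115 (y) mm outside, one of three side by side in the tray in any order. Its recess is the square one: 83 x 83 mm. Origin: underside, at the middle of the recess, 20 mm above the worktop. Recess floor 1 mm above the origin, rim top 10 mm above it. x: tray's short side, y: long side, z up.
- small_well: Fixed brown carton insert with a white recess, 94 (x) x 115 (y) mm outside, one of three side by side in the tray in any order. Its recess is the smallest: 67 mm (x) by 83 mm (y). Origin: underside, at the middle of the recess, 20 mm above the worktop. Recess floor 1 mm above the origin, rim top 10 mm above it. x: tray's short side, y: long side, z up.
- oblong_box: Loose. Oblong gift box with ribbon and bow: 91 mm (its x) by 61 mm (its y), solid part 28 mm high, 48 mm with the bow, about 0.09 kg. Origin: centre of the underside; z up, x and y along its sides. The bow can be passed through without resistance. Hold the box by its upper half: once in the recess, the lowest 9 mm of its sides are behind the rim.
- square_box: Loose. Square gift box with ribbon and bow: 67 x 67 mm, solid part 34 mm high, 54 mm with the bow, about 0.09 kg. Origin: centre of the underside; z up, x and y along its sides. The bow can be passed through without resistance. Hold the box by its upper half: once in the recess, the lowest 9 mm of its sides are behind the rim.
- small_box: Loose. Smaller, taller gift box with ribbon and bow: 51 mm (its x) by 67 mm (its y), solid part 45 mm high, 65 mm with the bow, about 0.09 kg. Origin: centre of the underside; z up, x and y along its sides. The bow can be passed through without resistance. Hold the box by its upper half: once in the recess, the lowest 9 mm of its sides are behind the rim.
- plain_box_a: Loose look-alike that does not belong in the tray: a plain closed gift box, 66 x 66 mm and 34 mm high, flat lid, no ribbon and no bow. Origin: centre of the underside.
- plain_box_b: Loose look-alike that does not belong in the tray: a plain closed gift box, 66 x 66 mm and 34 mm high, flat lid, no ribbon and no bow. Origin: centre of the underside. (The second of the two.)
- tin: Loose look-alike that does not belong in the tray: a closed rectangular tin, 74 mm (x) by 103 mm (y), 39 mm high, no ribbon. Origin: centre of the underside.
Not all that is in view belongs to the job. Leave any green look-alike of the square_box alone.

How it is judged (in metres and radians):
At the end, for the whole second after the job is handed in: Each ribboned box stands in the recess of its own size: centre within 11 mm of the recess centre along both sides, underside within 4 mm of the recess floor, upright within 0.1 rad, at rest. The two plain boxes and the tin are at rest within 20 mm of where they started (x of oblong_box in the frame of oblong_well between -0.011 and 0.011 m and y of oblong_box in the frame of oblong_well between -0.011 and 0.011 m and z of oblong_box in the frame of oblong_well below 0.005 m and angle between each of oblong_box, square_box, small_box's own z axis and vertical below 0.1 rad and linear speed of each of oblong_box, square_box, small_box, plain_box_a, plain_box_b, tin below 0.02 m/s and angular speed of each of oblong_box, square_box, small_box below 0.2 rad/s and x of square_box in the frame of square_well between -0.011 and 0.011 m and y of square_box in the frame of square_well between -0.011 and 0.011 m and z of square_box in the frame of square_well below 0.005 m and x of small_box in the frame of small_well between -0.011 and 0.011 m and y of small_box in the frame of small_well between -0.011 and 0.011 m and z of small_box in the frame of small_well below 0.005 m and distance of each of plain_box_a, plain_box_b, tin from where it was at the start of the episode below 0.02 m); the robot touches nothing.
It also fails if it takes over 83 s, if anything falls off the work surface, if the arm or the gripper's body presses on something with over 40 N, if the wrist force passes 120 N, or if a joint passes its speed limit or range.

## Working session

There is one attempt and no reset: what is moved stays moved. The work goes in short steps, Python scripts to look and compute and a shell command to move; the robot and the scene stay as the last step left them, time stands still between calls to the robot, and variables do not carry over. Pictures are saved under pics/ and viewed, at most 14 in all, crops included, and the job is handed in when it is done.

```bash
mkdir -p pics; ls; python3 - <<'E'
from rig import status,get_image,env
import cv2
s=status.observe();print(s['position'],s['grip_width'],env.tcp_to_grasp,s['tool_rot'])
for n in("scene","top"):
    d=get_image(n);cv2.imwrite(f'pics/{n}0.png',d['color'][...,::-1])
    print({k:v for k,v in d.items() if k!='color'})
E
```

```text
pics
[ 0.17339483 -0.52164258  0.23070298] 0.08531932690861192 0.0187 [[ 9.48979330e-01  3.15338234e-01 -1.72067944e-04]
 [ 3.15338137e-01 -9.48978236e-01  1.47187754e-03]
 [ 3.00850531e-04 -1.45104095e-03 -9.99998902e-01]]
{'vertical_fov': 49.97871371875591, 'cx': 314.73346734948916, 'cy': 230.6669749111548, 'k1': -0.06077256833223189, 'xyz': array([-0.18803061,  0.84752686,  0.5689325 ]), 'orientation': array([[-0.78172509, -0.24962364,  0.57148397],
       [-0.62337893,  0.33843188, -0.70488479],
       [-0.01745249, -0.90727719, -0.42017081]])}
{'vertical_fov': 44.34183313627928, 'cx': 313.627105807186, 'cy': 248.34631149826768, 'k1': 0.026030639829419534, 'xyz': array([ 0.31691895, -0.00703332,  1.47843153]), 'orientation': array([[-5.12559566e-05, -9.92208467e-01,  1.24588741e-01],
       [-9.99994359e-01, -3.67584127e-04, -3.33879087e-03],
       [ 3.35857341e-03, -1.24588209e-01, -9.92202851e-01]])}
```

View pics/top0.png

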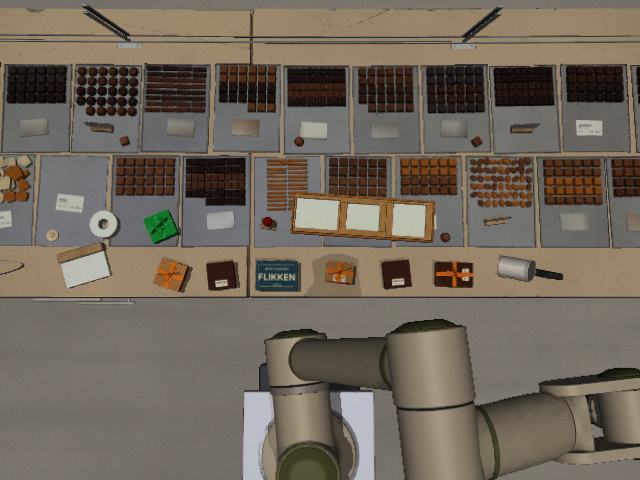

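View pics/scene0.png

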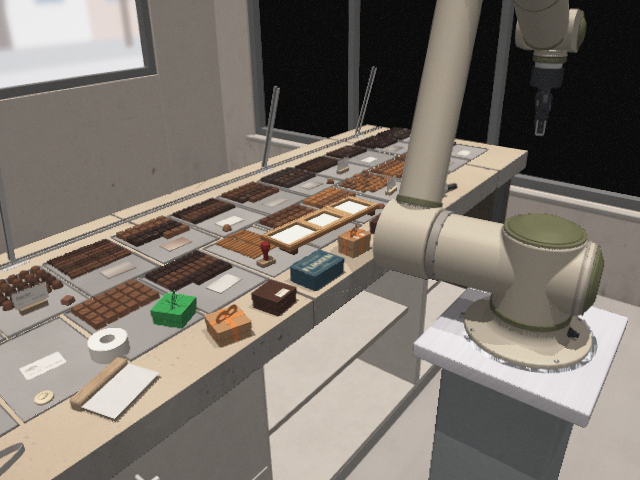

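```bash
cat > h.py <<'E'
import numpy as np,cv2
from rig import status,get_image,env
def proj(d,P):
    R=d['orientation'];c=(np.asarray(P,float)-d['xyz'])@R
    s=c[...,:2]/c[...,2:3];r2=(s**2).sum(-1,keepdims=True)
    f=240/np.tan(np.radians(d['vertical_fov']/2))
    return s*(1+d['k1']*r2)*f+[d['cx'],d['cy']]
def ortho(d,x,y,z,half,n=400):
    """up=+x, left=+y; n px over 2*half m"""
    a=np.linspace(half,-half,n);X,Y=np.meshgrid(x+a,y+a,indexing='ij')
    uv=proj(d,np.stack([X,Y,0*X+z],-1)).astype(np.float32)
    return cv2.remap(d['color'][...,::-1].copy(),uv[...,0],uv[...,1],cv2.INTER_CUBIC)
def ray(d,u,v,z):
    f=240/np.tan(np.radians(d['vertical_fov']/2));q=(np.array([u,v])-[d['cx'],d['cy']])/f;s=q.copy()
    for _ in range(9): s=q/(1+d['k1']*(s@s))
    w=d['orientation']@[s[0],s[1],1];return d['xyz']+w*(z-d['xyz'][2])/w[2]
E
python3 - <<'E'
from h import *
d=get_image('top')
L=[]
for n,u,v,z,h in [('square',171,274,.034,.06),('small',340,272,.045,.06),('oblong',454,275,.028,.08),('tray',362,217,.029,.2)]:
    p=ray(d,u,v,z);c=np.round(p[:2],2);print(n,p,c)
    im=ortho(d,*c,z,h,400 if n=='tray' else 300)
    if n!='tray': im=im[:300,:300]
    k=im.shape[0]
    for i in range(0,k,k//6 if n!='tray' else 40): 
        im[::k-1 if 0 else 1,i][:6]=(0,255,0); im[i,:6]=(0,255,0)
    L.append(im)
top=np.hstack(L[:3]);top=cv2.resize(top,(798,266))
t=cv2.resize(L[3][100:300],(660,330))
out=np.zeros((600,800,3),np.uint8);out[:266,:798]=top;out[268:598,:660]=t
cv2.imwrite('pics/o1.png',out)
for n,u,v,z in [('pa',221,276,.034),('pb',396,275,.034),('tin',277,275,.039),('stamp',268,222,.05),('green',160,226,.034)]: print(n,ray(d,u,v,z))
E
```

```text
square [0.43475315 0.33790755 0.034     ] [0.43 0.34]
small [ 0.4387482  -0.07622539  0.045     ] [ 0.44 -0.08]
oblong [ 0.43292318 -0.35811084  0.028     ] [ 0.43 -0.36]
tray [ 0.57785572 -0.13270819  0.029     ] [ 0.58 -0.13]
pa [0.42980529 0.21544603 0.034     ]
pb [ 0.43234911 -0.21433265  0.034     ]
tin [0.43185963 0.07780601 0.039     ]
stamp [0.56148539 0.10026603 0.05      ]
green [0.55393743 0.36863209 0.034     ]
```

View pics/o1.png

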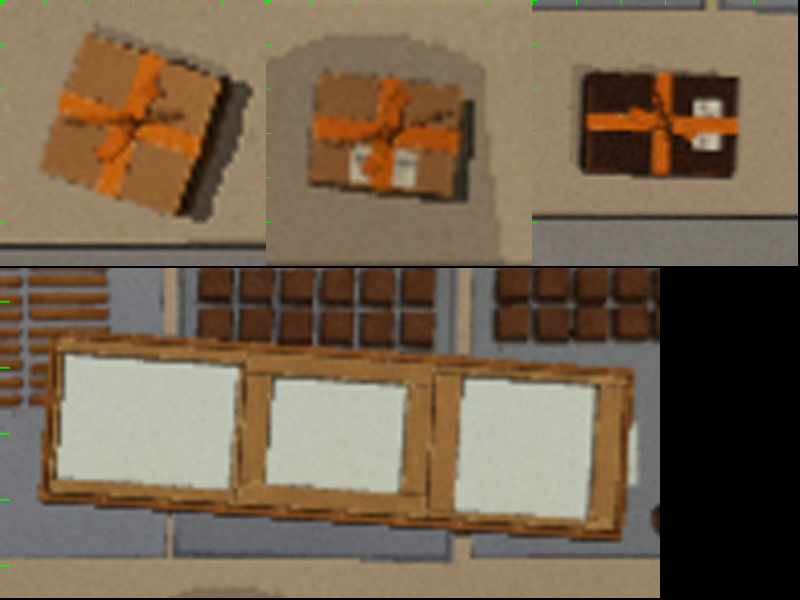

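The top view shows square box at (171,274), small at (340,272), oblong at (454,275); the plain boxes and the tin lie between them. The tray wells run from left (+y) to right as oblong, small, square.

From the rectified view:

| Item | Position (x, y) | Yaw (deg) |
|---|---|---|
| oblong box | (.435, -.358) | -2 |
| small box | (.439, -.075) | -5 |
| square box | (.434, .339) | -18 |
| oblong well | (.587, -.020) | -3.9 |
| small well | (.579, -.134) | -3.9 |
| square well | (.571, -.248) | -3.9 |

Measured sizes and well spacing match the given ones. I'll start with the oblong box.

```bash
R='26.2 16.4 -8 0 0 57 1'; python3 -m handwheel '26.2 16.4 -8 0 0 57 1;26.2 16.4 -8 0 0 57 1;26.2 16.4 -8 0 0 57 1;26.2 16.4 -8 0 0 57 1;26.2 16.4 -8 0 0 57 1;26.2 16.4 -8 0 0 57 1;26.2 16.4 -8 0 0 57 1;26.2 16.4 -8 0 0 57 1' 40
```

```text
time_s: 0.82
position: [0.4376, -0.3553, 0.1502]
tool_rot: [[0.245, 0.97, -0.001], [0.97, -0.245, 0.002], [0.001, -0.001, -1.0]]
ft_force: [-0.1, -0.3, -0.2]
grip_width: 0.0851
gripper_force: 0.0
```

```bash
python3 -m handwheel '0 0 -5 0 0 7 1;0 0 -8 0 0 12 1;0 0 -8 0 0 12 1;0 0 -8 0 0 12 1' 40; python3 - <<'E'
from h import *
d=get_image('scene');cv2.imwrite('pics/s1.png',cv2.resize(d['color'][140:300,330:550,::-1],None,fx=3.5,fy=3.5))
d=get_image('top');cv2.imwrite('pics/t1.png',cv2.resize(d['color'][180:310,380:540,::-1],None,fx=4,fy=4))
E
```

```text
time_s: 1.15
position: [0.435, -0.3575, 0.0706]
tool_rot: [[0.049, 0.999, -0.002], [0.999, -0.049, 0.003], [0.003, -0.002, -1.0]]
ft_force: [-0.0, 0.2, 1.3]
grip_width: 0.0849
gripper_force: 0.0
```

View pics/t1.png

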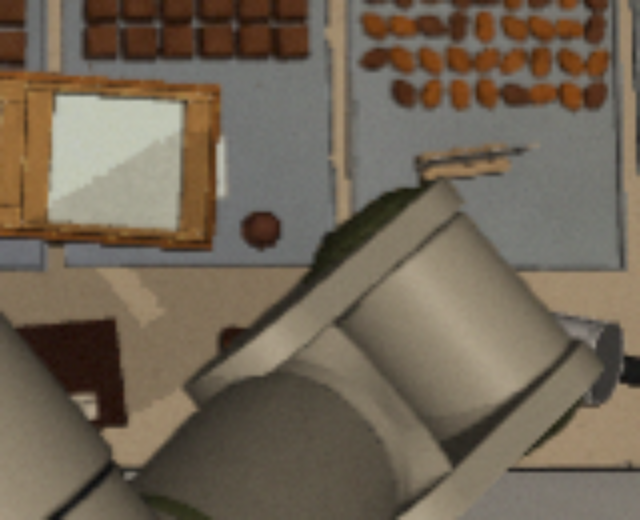

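The arm hides the box (only its left corner shows at about (235,335)), but the TCP is on target. I'll descend and grip.

```bash
python3 -m handwheel '0 0 -3 0 0 0 1;0 0 -5 0 0 0 1;0 0 -6.3 0 0 0 1;0 0 -6.3 0 0 0 1;0 0 -6.3 0 0 0 0;0 0 -6.3 0 0 0 0;0 0 -6.3 0 0 0 0;0 0 -6.3 0 0 0 0' 40; python3 -m handwheel '0 0 0 0 0 0 0;0 0 0 0 0 0 0;0 0 0 0 0 0 0;0 0 0 0 0 0 0;0 0 3 0 0 0 0;0 0 7 0 0 0 0;0 0 10 0 0 0 0;0 0 10 0 0 0 0'
```

```text
time_s: 1.92
position: [0.4361, -0.359, 0.0106]
tool_rot: [[0.046, 0.999, 0.002], [0.999, -0.046, -0.003], [-0.003, 0.003, -1.0]]
ft_force: [-1.0, 0.6, 5.4]
grip_width: 0.0591
gripper_force: 43.0
time_s: 2.58
position: [0.4374, -0.3602, 0.1159]
tool_rot: [[0.046, 0.999, 0.008], [0.999, -0.046, -0.01], [-0.01, 0.009, -1.0]]
ft_force: [0.6, -0.2, -0.8]
grip_width: 0.0593
gripper_force: 44.4
```

```bash
python3 -m handwheel '15.2 33.8 0 0 0 -1.2 0;15.2 33.8 0 0 0 -1.2 0;15.2 33.8 0 0 0 -1.2 0;15.2 33.8 0 0 0 -1.2 0;15.2 33.8 0 0 0 -1.2 0;15.2 33.8 0 0 0 -1.2 0;15.2 33.8 0 0 0 -1.2 0;15.2 33.8 0 0 0 -1.2 0';python3 -m handwheel '1.5 3.2 0 0 0 0 0;1.5 3.2 0 0 0 0 0;1.5 3.2 0 0 0 0 0;1.5 3.2 0 0 0 0 0'; python3 - <<'E'
from h import *
d=get_image('scene');cv2.imwrite('pics/s2.png',cv2.resize(d['color'][160:290,220:400,::-1],None,fx=4,fy=4))
E
```

```text
time_s: 3.25
position: [0.5728, -0.052, 0.1094]
tool_rot: [[0.067, 0.998, 0.002], [0.998, -0.067, -0.001], [-0.0, 0.002, -1.0]]
ft_force: [1.3, -0.2, -0.4]
grip_width: 0.059
gripper_force: 44.4
time_s: 3.58
position: [0.587, -0.0222, 0.1088]
tool_rot: [[0.067, 0.998, 0.001], [0.998, -0.067, -0.0], [-0.0, 0.001, -1.0]]
ft_force: [-0.3, -1.0, -0.7]
grip_width: 0.0589
gripper_force: 44.4
```

View pics/s2.png

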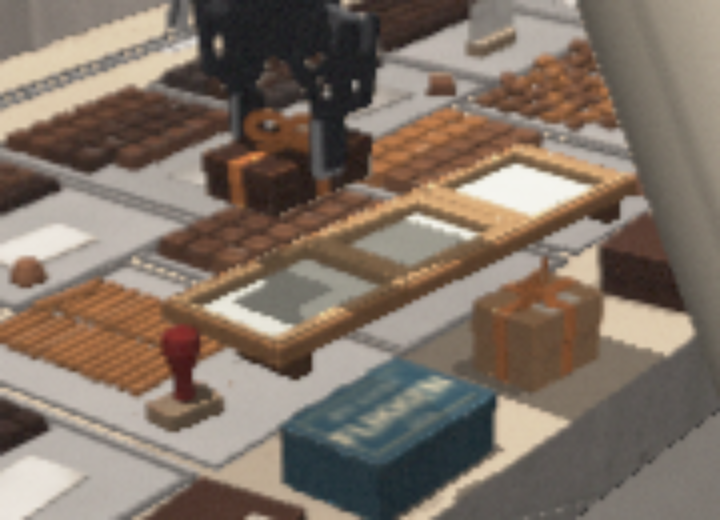

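The oblong box (~(285,170)) hangs level above its well and the fingertips are above its bottom edge. I'll lower it and watch the force.

```bash
python3 -m handwheel '0 .2 -3 0 0 0 0;0 .2 -5.5 0 0 0 0;0 .2 -6.5 0 0 0 0;0 .2 -7.2 0 0 0 0;0 .2 -7.5 0 0 0 0;0 .2 -7.5 0 0 0 0'; python3 -m handwheel '0 0 0 0 0 0 0;0 0 -.2 0 0 0 0;0 0 -.2 0 0 0 0'
```

```text
time_s: 4.13
position: [0.5874, -0.0205, 0.0337]
tool_rot: [[0.067, 0.998, 0.001], [0.998, -0.067, -0.0], [-0.0, 0.001, -1.0]]
ft_force: [0.2, -0.3, -0.9]
grip_width: 0.0588
gripper_force: 44.3
time_s: 4.38
position: [0.5874, -0.02, 0.0319]
tool_rot: [[0.067, 0.998, 0.001], [0.998, -0.067, -0.0], [-0.0, 0.001, -1.0]]
ft_force: [-0.3, -0.3, -1.0]
grip_width: 0.0586
gripper_force: 44.3
```

```bash
python3 -m handwheel '0 0 -.1 0 0 0 0;0 0 -.2 0 0 0 0;0 0 -.2 0 0 0 0'; python3 -m handwheel '0 0 -.1 0 0 0 0;0 0 -.1 0 0 0 0'
```

```text
time_s: 4.63
position: [0.5874, -0.0199, 0.0316]
tool_rot: [[0.066, 0.998, 0.002], [0.998, -0.066, -0.001], [-0.001, 0.002, -1.0]]
ft_force: [-6.7, 0.9, 16.8]
grip_width: 0.0585
gripper_force: 46.3
time_s: 4.8
position: [0.5874, -0.0199, 0.0316]
tool_rot: [[0.066, 0.998, 0.002], [0.998, -0.066, -0.001], [-0.001, 0.002, -1.0]]
ft_force: [-8.7, 0.7, 24.7]
grip_width: 0.0592
gripper_force: 47.3
```

```bash
python3 -m handwheel '0 0 .3 0 0 0 0;0 0 .3 0 0 0 1;0 0 .4 0 0 0 1;0 0 .6 0 0 0 1;0 0 .6 0 0 0 1;0 0 .6 0 0 0 1;0 0 2 0 0 0 1;0 0 5 0 0 0 1'; python3 -m handwheel '0 0 4 0 0 0 1;-5 -2 5 0 0 0 1;-14.8 -5.5 5 0 0 -1.2 1;-14.8 -5.5 5 0 0 -1.2 1;-14.8 -5.5 5 0 0 -1.2 1;-14.8 -5.5 5 0 0 -1.2 1;-14.8 -5.5 5 0 0 -1.2 1;-14.8 -5.5 5 0 0 -1.2 1';python3 - <<'E'
from h import *
d=get_image('scene');cv2.imwrite('pics/s3.png',cv2.resize(d['color'][160:290,220:400,::-1],None,fx=4,fy=4))
E
```

```text
time_s: 5.47
position: [0.5853, -0.0196, 0.0755]
tool_rot: [[0.067, 0.998, -0.007], [0.998, -0.067, 0.002], [0.001, -0.007, -1.0]]
ft_force: [0.0, 0.5, 0.4]
grip_width: 0.0854
gripper_force: 0.0
time_s: 6.13
position: [0.4398, -0.0752, 0.1285]
tool_rot: [[0.088, 0.996, 0.001], [0.996, -0.088, -0.0], [-0.0, 0.001, -1.0]]
ft_force: [0.3, 0.7, -1.6]
grip_width: 0.0853
gripper_force: 0.0
```

View pics/s3.png

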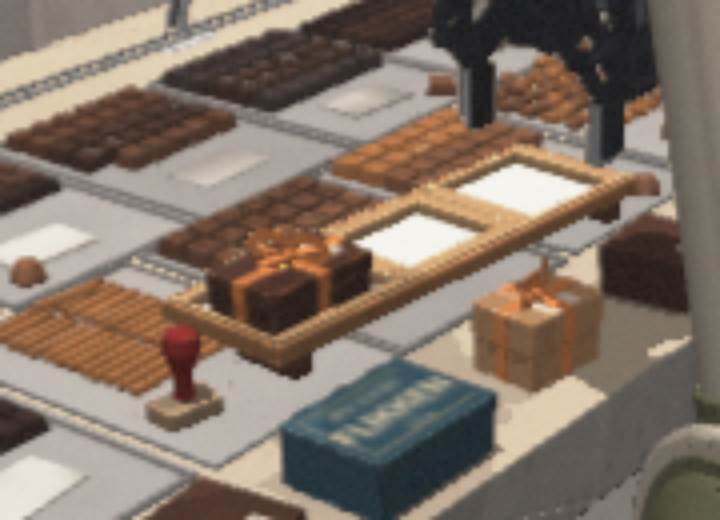

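The oblong box (~(285,290)) stands in its recess. I'll take the small box next.

```bash
python3 -m handwheel '0 0 -4 0 0 0 1;0 0 -8 0 0 0 1;0 0 -10.5 0 0 0 1;0 0 -11 0 0 0 1;0 0 -11 0 0 0 1;0 0 -11 0 0 0 0;0 0 -11 0 0 0 0;0 0 -11 0 0 0 0' 40; python3 -m handwheel '0 0 0 0 0 0 0;0 0 0 0 0 0 0;0 0 0 0 0 0 0;0 0 0 0 0 0 0;0 0 0 0 0 0 0;0 0 0 0 0 0 0'; python3 -m handwheel '0 0 3 0 0 0 0;0 0 7 0 0 0 0;0 0 10 0 0 0 0;0 0 10 0 0 0 0;0 0 10 0 0 0 0'
```

```text
time_s: 6.85
position: [0.4401, -0.0752, 0.0197]
tool_rot: [[0.087, 0.996, 0.003], [0.996, -0.087, -0.001], [-0.001, 0.003, -1.0]]
ft_force: [-0.3, 0.5, 0.7]
grip_width: 0.0514
gripper_force: 0.0
time_s: 7.35
position: [0.4401, -0.0752, 0.0198]
tool_rot: [[0.088, 0.996, 0.003], [0.996, -0.088, -0.001], [-0.001, 0.003, -1.0]]
ft_force: [-0.3, 0.3, 6.4]
grip_width: 0.0492
gripper_force: 41.7
time_s: 7.77
position: [0.4398, -0.0751, 0.1202]
tool_rot: [[0.087, 0.996, 0.004], [0.996, -0.087, -0.002], [-0.002, 0.005, -1.0]]
ft_force: [-0.3, -0.0, -0.6]
grip_width: 0.0496
gripper_force: 42.4
```

```bash
python3 -m handwheel '13.9 -5.9 0 0 0 1.1 0;13.9 -5.9 0 0 0 1.1 0;13.9 -5.9 0 0 0 1.1 0;13.9 -5.9 0 0 0 1.1 0;13.9 -5.9 0 0 0 1.1 0;13.9 -5.9 0 0 0 1.1 0'; python3 -m handwheel '0 0 -3 0 0 0 0;0 0 -6 0 0 0 0;0 0 -7.3 0 0 0 0;0 0 -7.7 0 0 0 0;0 0 -7.7 0 0 0 0';  python3 -m handwheel '0 0 -.1 0 0 0 0;0 0 -.2 0 0 0 0;0 0 -.2 0 0 0 0'
```

```text
time_s: 8.27
position: [0.5779, -0.134, 0.1163]
tool_rot: [[0.069, 0.998, -0.003], [0.998, -0.069, 0.001], [0.001, -0.003, -1.0]]
ft_force: [-0.8, 0.7, -1.9]
grip_width: 0.0491
gripper_force: 42.3
time_s: 8.68
position: [0.576, -0.1328, 0.0408]
tool_rot: [[0.068, 0.998, -0.004], [0.998, -0.068, 0.001], [0.001, -0.004, -1.0]]
ft_force: [-0.4, 0.7, -0.5]
grip_width: 0.0495
gripper_force: 43.2
time_s: 8.93
position: [0.5769, -0.1332, 0.0402]
tool_rot: [[0.068, 0.998, -0.002], [0.998, -0.068, 0.001], [0.0, -0.002, -1.0]]
ft_force: [-4.5, 2.1, 10.2]
grip_width: 0.0491
gripper_force: 44.4
```

```bash
python3 -m handwheel '0 0 .2 0 0 0 0;0 0 .2 0 0 0 1;0 0 .3 0 0 0 1;0 0 .5 0 0 0 1;0 0 .5 0 0 0 1;0 0 .5 0 0 0 1;0 0 4 0 0 0 1;0 0 8 0 0 0 1'; python3 -m handwheel '0 0 3 0 0 0 1;-9 28 3 0 0 -14 1;-9 28 3 0 0 -14 1;-9 28 3 0 0 -14 1;-9 28 3 0 0 -14 1;-9 28 3 0 0 -14 1;-9 28 3 0 0 -14 1;-9 28 3 0 0 -14 1';python3 -m handwheel '-5.5 19.3 0 0 0 0 1;-5.5 19.3 0 0 0 0 1;-5.5 19.3 0 0 0 0 1;-5.5 19.3 0 0 0 0 1;-5.5 19.3 0 0 0 0 1;-5.5 19.3 0 0 0 0 1;-5.5 19.3 0 0 0 0 1'; python3 - <<'E'
from h import *
a=get_image('scene')['color'][170:380,180:400,::-1]
cv2.imwrite('pics/s4.png',cv2.resize(a,None,fx=2.8,fy=2.8))
E
```

```text
time_s: 9.6
position: [0.5768, -0.1334, 0.1178]
tool_rot: [[0.068, 0.998, -0.006], [0.998, -0.068, 0.003], [0.002, -0.006, -1.0]]
ft_force: [1.1, 0.2, 0.6]
grip_width: 0.0858
gripper_force: 0.0
time_s: 10.27
position: [0.4879, 0.1454, 0.1494]
tool_rot: [[0.308, 0.951, 0.0], [0.951, -0.308, 0.0], [0.0, 0.0, -1.0]]
ft_force: [2.2, 0.0, 0.1]
grip_width: 0.0853
gripper_force: 0.0
time_s: 10.85
position: [0.4331, 0.338, 0.149]
tool_rot: [[0.305, 0.952, -0.0], [0.952, -0.305, -0.0], [-0.0, -0.0, -1.0]]
ft_force: [-0.9, -0.3, -0.9]
grip_width: 0.0854
gripper_force: 0.0
```

View pics/s4.png

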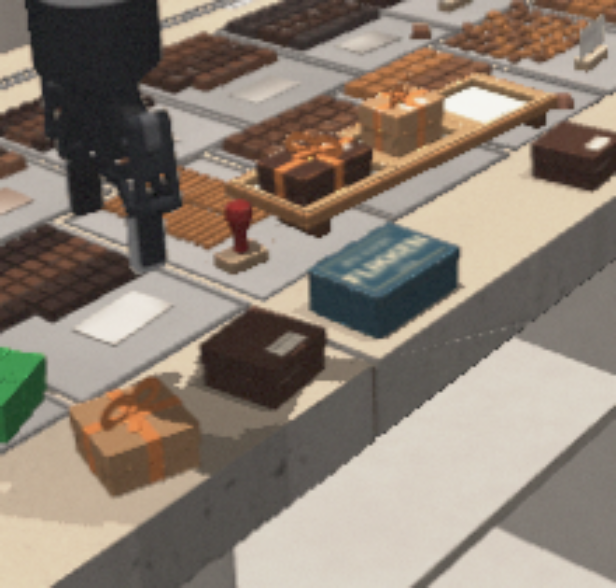

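Both packed boxes sit well (oblong ~(315,170), small ~(400,118)); the square box (~(135,435)) is clear beneath the gripper.

```bash
python3 -m handwheel '.1 .1 -4 0 0 0 1;.1 .1 -8 0 0 0 1;.1 .1 -11.5 0 0 0 1;.1 .1 -13.8 0 0 0 1;.1 .1 -13.8 0 0 0 1;.1 .1 -13.8 0 0 0 0;.1 .1 -13.8 0 0 0 0;.1 .1 -13.8 0 0 0 0' 40; python3 -m handwheel '0 0 0 0 0 0 0;0 0 0 0 0 0 0;0 0 0 0 0 0 0;0 0 0 0 0 0 0'; python3 -m handwheel '0 0 3 0 0 0 0;0 0 7 0 0 0 0;0 0 11 0 0 0 0;0 0 14 0 0 0 0;0 0 14 0 0 0 0;0 0 14 0 0 0 0'
```

```text
time_s: 11.57
position: [0.4362, 0.3378, 0.0135]
tool_rot: [[0.308, 0.951, 0.003], [0.951, -0.308, 0.002], [0.002, 0.003, -1.0]]
ft_force: [-0.3, 0.5, 0.3]
grip_width: 0.0647
gripper_force: 45.4
time_s: 11.9
position: [0.4359, 0.3379, 0.0131]
tool_rot: [[0.308, 0.951, 0.003], [0.951, -0.308, 0.001], [0.002, 0.003, -1.0]]
ft_force: [1.2, -2.5, 8.1]
grip_width: 0.0649
gripper_force: 46.5
time_s: 12.4
position: [0.4353, 0.338, 0.1532]
tool_rot: [[0.308, 0.952, 0.004], [0.952, -0.308, 0.002], [0.003, 0.003, -1.0]]
ft_force: [0.1, 0.1, -2.4]
grip_width: 0.0647
gripper_force: 45.6
```

```bash
python3 -m handwheel '7 -30 0 0 0 14 0;7 -30 0 0 0 14 0;7 -30 0 0 0 14 0;7 -30 0 0 0 14 0;7 -30 0 0 0 14 0;7 -30 0 0 0 14 0;7 -30 0 0 0 14 0;7 -30 0 0 0 14 0'; python3 -m handwheel '6.6 -28.6 0 0 0 0 0;6.6 -28.6 0 0 0 0 0;6.6 -28.6 0 0 0 0 0;6.6 -28.6 0 0 0 0 0;6.6 -28.6 0 0 0 0 0;6.6 -28.6 0 0 0 0 0;6.6 -28.6 0 0 0 0 0;6.6 -28.6 0 0 0 0 0';python3 -m handwheel '0 0 -2 0 0 0 0;0 0 -2 0 0 0 0;0 0 -2 0 0 0 0'
```

```text
time_s: 13.07
position: [0.5048, 0.0343, 0.1499]
tool_rot: [[0.071, 0.998, -0.002], [0.998, -0.071, -0.0], [-0.0, -0.002, -1.0]]
ft_force: [0.9, -0.2, -2.0]
grip_width: 0.0647
gripper_force: 45.5
time_s: 13.73
position: [0.5708, -0.2548, 0.1488]
tool_rot: [[0.074, 0.997, -0.001], [0.997, -0.074, -0.001], [-0.001, -0.001, -1.0]]
ft_force: [-0.7, 0.4, -1.0]
grip_width: 0.065
gripper_force: 45.5
time_s: 13.98
position: [0.5699, -0.2476, 0.1294]
tool_rot: [[0.068, 0.998, -0.004], [0.998, -0.068, 0.003], [0.002, -0.004, -1.0]]
ft_force: [-0.4, 0.8, 0.5]
grip_width: 0.0649
gripper_force: 45.4
```

Floor contact is expected at TCP z of about .034.

```bash
python3 -m handwheel '.1 0 -4 0 0 0 0;.1 0 -7 0 0 0 0;.1 0 -8.7 0 0 0 0;.1 0 -9.2 0 0 0 0;.1 0 -9.4 0 0 0 0;.1 0 -9.4 0 0 0 0'; python3 -m handwheel '0 0 -.1 0 0 0 0;0 0 -.2 0 0 0 0;0 0 -.2 0 0 0 0'
```

```text
time_s: 14.48
position: [0.5724, -0.2482, 0.0383]
tool_rot: [[0.068, 0.998, 0.001], [0.998, -0.068, -0.001], [-0.001, 0.001, -1.0]]
ft_force: [0.2, 0.4, -0.7]
grip_width: 0.0648
gripper_force: 45.4
time_s: 14.73
position: [0.5722, -0.2484, 0.0362]
tool_rot: [[0.068, 0.998, 0.001], [0.998, -0.068, -0.001], [-0.001, 0.001, -1.0]]
ft_force: [-0.6, -0.1, -1.0]
grip_width: 0.0651
gripper_force: 45.4
```

```bash
python3 -m handwheel '0 0 -.1 0 0 0 0;0 0 -.2 0 0 0 0;0 0 -.3 0 0 0 0;0 0 -.3 0 0 0 0'
```

```text
time_s: 15.07
position: [0.5721, -0.2484, 0.0341]
tool_rot: [[0.068, 0.998, 0.001], [0.998, -0.068, -0.001], [-0.001, 0.001, -1.0]]
ft_force: [-3.4, 1.6, 12.1]
grip_width: 0.0652
gripper_force: 47.0
```

Contact at .034, as predicted. I'll release, back off to the side and check.

```bash
python3 -m handwheel '0 0 .1 0 0 0 0;0 0 .1 0 0 0 1;0 0 .2 0 0 0 1;0 0 .4 0 0 0 1;0 0 .4 0 0 0 1;0 0 .4 0 0 0 1;0 0 4 0 0 0 1;0 0 8 0 0 0 1'; python3 -m handwheel '0 0 8 0 0 0 1;-10 -25 10 0 0 0 1;-10 -25 10 0 0 0 1;-10 -25 10 0 0 0 1;-10 -25 10 0 0 0 1;-10 -25 10 0 0 0 1;-10 -25 10 0 0 0 1;-10 -25 10 0 0 0 1';python3 - <<'E'
from h import *
d=get_image('top');a=cv2.resize(d['color'][180:310,130:470,::-1],(800,306))
b=cv2.resize(get_image('scene')['color'][180:290,220:440,::-1],(588,294))
o=np.zeros((600,800,3),np.uint8);o[:306]=a;o[306:,:588]=b
cv2.imwrite('pics/f.png',o)
E
```

```text
time_s: 15.73
position: [0.5707, -0.2475, 0.1107]
tool_rot: [[0.068, 0.998, -0.005], [0.998, -0.068, 0.004], [0.003, -0.006, -1.0]]
ft_force: [0.7, -0.9, -0.4]
grip_width: 0.0856
gripper_force: 0.0
time_s: 16.4
position: [0.4697, -0.5019, 0.2129]
tool_rot: [[0.071, 0.997, 0.0], [0.997, -0.071, -0.001], [-0.001, 0.0, -1.0]]
ft_force: [0.3, -0.1, 0.4]
grip_width: 0.0856
gripper_force: 0.0
```

View pics/f.png

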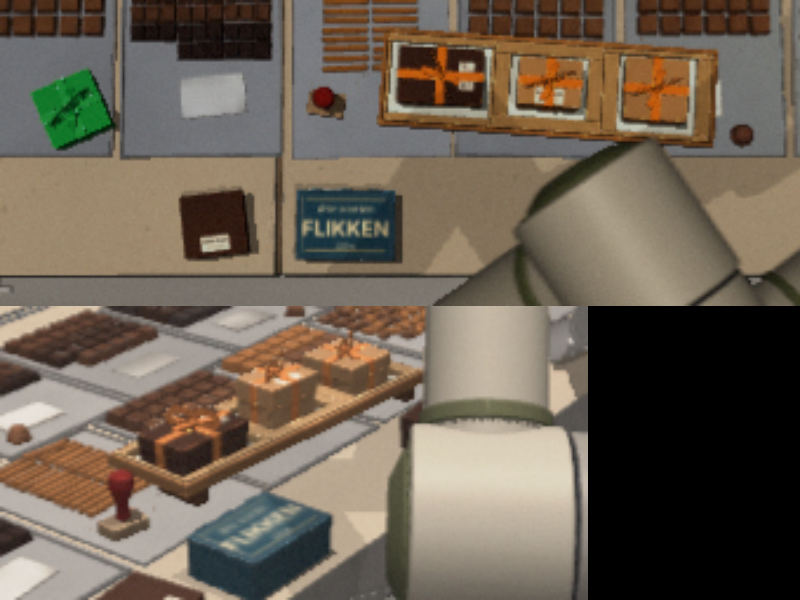

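All three boxes (~(440,75), (548,82), (655,90)) lie inside their recesses with white margins. The recess walls limit the error to 8 mm. The tin and the visible plain box have not moved. I'm handing in.

```bash
python3 -c "
from rig import env
print(env.close_job())"
```

```text
the job is handed in; nothing more can be done
None
```

I packed all three ribboned boxes flat in their own recesses and handed the job in after about 16 s of robot time. The tin and one plain box look unmoved; the arm hid the other plain box in the last picture, and no verdict came back.

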